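# Make up two gift trays on the boutique counter

### The arm

A 6-joint arm with a two-finger parallel gripper is mounted at the origin on the work surface. World frame = base frame: x ahead of the robot, y to its left, z up, the work surface at z = 0. Lengths are in m, angles in rad, forces in N, time in s.
With the tool pointing down it reaches from about 0.35 to 0.85 m from the base axis. Payload 8.1 kg.
Tool frame: the origin (TCP) lies on the centre line of the jaws, within the pads' length; the fingertips stand 17 mm ahead of it and the grasp point (between the pads) lies 2 mm behind it; z points along the fingers, y is the line along which they close (so a half turn about z gives the same grasp; the last joint's range is limited). The gripper opens to 93 mm and grips with 3 to 60 N. Pads are 15 mm wide; open, the fingers measure 128 mm over their backs; the gripper's body (75 mm by 188 mm) begins 65 mm behind the grasp point.
Start: joints at [1.049, 0.13, 1.488, -0, 1.523, -0.085], TCP at [0.254, 0.544, 0.236] pointing down, gripper open.
Joint ranges: [-2.96, 2.96], [-0.89, 2.26], [0.02, 2.5], [-1.34, 4.48], [0, 2.73], [-2.66, 2.66]. Speed limits (rad/s): [2.39, 2.39, 2.79, 3.14, 3.14, 3.14].

### API

Orientations are given as a rotation vector (axis times angle).
In Python, from plant import status, eyes, robot gives the robot as it stands. The module is installed in compiled form; this text tells all that it offers.
- The arm moves only by the tool servo_tool, never from a script. Its argument "plan" is text: rows parted by semicolons, each of 4 numbers parted by spaces: the shift along the tool's x, y, z in m, then the turn about the tool's z in degrees. A call has 1 to 12 rows; each row is the pose to reach, as a shift and turn from the pose commanded when the call began, along the tool's axes at that moment; what a row does not reach only later rows make up. A row lasts 1/12 s, in which the tool goes at most 41.7 mm and 7.16 degrees, less where a joint would pass 70% of its speed; a pose out of reach is approached as far as the arm can. A call with a gripper value outside its range is refused whole. "grip" is the closure, from -1 (fully open) to 1 (shut), set as the call begins (left out, the last holds). The fingers move at their own pace and stop on an object; "grip_force" is the grip in N (left out, the last holds). Time passes only in rows, so rows that repeat a pose let the fingers close. It gives the time, the measured TCP pose, the force, the opening and the grip force at its end, in the units of the state.
- status.read_state(): the state, without advancing time (a new reading comes with each control period).
- eyes.read_camera(name): name is "scene" or "top" or "wrist"; returns a dict with "image" (384x512x3 uint8, blue, green, red), "fovy" (degrees; the focal length in pixels is half the picture's height over the tangent of half this angle, whatever the lens; pixels are square), "cx", "cy" (the principal point, pixels), "world_from_camera" (4x4, takes a point from camera to world coordinates); the wrist camera has in their place "hand_eye" (4x4, takes a point from camera to tool coordinates, whose origin is the TCP and whose axes are the flange's). Camera axes: x right, y down, z forward; pixel columns grow to the right and rows downward; lengths in m; the calibration is good to about 2 mm. The wrist camera is an equidistant fisheye: a pixel r from the principal point sees the ray r / f radians off the axis. A picture is of the moment at which its call begins: read the wrist's pose just before it. There is no depth.
- robot.close_job(): hands the job in; it is judged then, once.
The state is a dict: "t": time; "q": joint angles; "dq": joint speeds; "joint_torque": joint torques, N m; "tool_pos": TCP position; "orientation": TCP orientation; "force": force on the tool from outside, world axes, zero at the start; "wrist_torque": the same for the moment, N m; "opening": finger opening in m; "gripper_force": force on a finger pad.
Only numpy, scipy, OpenCV 4.12 (cv2) and the standard library are available. Lean on these libraries where they do the work, as an engineer would, in place of code of your own. Each camera call takes 0.05 s, during which the arm holds its last target. There are 200 camera calls.

### The job

Make up the two gift trays from the stock on the counter, one thing to a compartment, standing upright: in the teal tray the blue scent bottle in the middle with the amber candle and the pink box in the end compartments either side of it; in the blush-pink tray the white candle and the black box in the two end compartments beside the soap. Either end will do within each tray. Set each thing down rather than dropping it, and leave the green candle and the grey box where they are.

Things in the scene. Friction and masses are not known exactly. Their poses are not given: they have to be found in the camera images.
- tray_teal: Teal (blue-green) tray, fixed, 238 (its x) x 82 mm (its y): three compartments in a row along x, each 74 x 74 mm inside, centred at x = -78, 0, +78 mm. Walls and dividers 4 mm thick, tops 14 mm above the counter, compartment floor 6 mm above it. Origin: centre of the underside, z up. All empty at the start.
- tray_blush: Pale blush-pink tray, fixed, 238 (its x) x 82 mm (its y): three compartments in a row along x, each 74 x 74 mm inside, centred at x = -78, 0, +78 mm. Walls and dividers 4 mm thick, tops 14 mm above the counter, compartment floor 6 mm above it. Origin: centre of the underside, z up. A fixed cream soap bar (46 x 60 mm, top 28 mm above the counter) fills the middle one.
- candle_amber: Amber-brown candle jar with a copper-orange lid: an upright cylinder, 54 mm in diameter (lid 53 mm) and 64 mm tall with its fixed flat lid, a white paper band round the middle, about 220 g, loose. Its origin is the centre of its underside, z up. 
- candle_white: White candle jar with a white lid: an upright cylinder, 54 mm in diameter (lid 53 mm) and 64 mm tall with its fixed flat lid, a white paper band round the middle, about 220 g, loose. Its origin is the centre of its underside, z up. 
- candle_green: Green candle jar with a green lid (not wanted, must stay): an upright cylinder, 54 mm in diameter (lid 53 mm) and 64 mm tall with its fixed flat lid, a white paper band round the middle, about 220 g, loose. Its origin is the centre of its underside, z up. 
- box_pink: Deep pink jewellery box with a white ribbon cross on its lid: a closed box 50 x 50 mm and 46 mm tall (lid does not come off; the lowest 28 mm, under the lid, are 49 mm wide), about 90 g, loose. Its origin is the centre of its underside, z up. Its x and y axes are parallel to its sides.
- box_black: Black jewellery box with a gold ribbon cross on its lid: a closed box 50 x 50 mm and 46 mm tall (lid does not come off; the lowest 28 mm, under the lid, are 49 mm wide), about 90 g, loose. Its origin is the centre of its underside, z up. Its x and y axes are parallel to its sides.
- box_grey: Grey jewellery box with a white ribbon cross on its lid (not wanted, must stay): a closed box 50 x 50 mm and 46 mm tall (lid does not come off; the lowest 28 mm, under the lid, are 49 mm wide), about 90 g, loose. Its origin is the centre of its underside, z up. Its x and y axes are parallel to its sides.
- scent_bottle: Room-scent bottle, upright: blue cylindrical body 46 mm in diameter and 66 mm tall, then a neck 20 mm wide and a round brass cap 28 mm wide, 95 mm tall in all, about 200 g, loose. Its origin is the centre of its underside, z up. 
Things that resemble listed ones, but are neither listed nor needed, are in the scene too. Leave any purple look-alike of the box_black alone.

How it is judged:
At the end, for the whole second after the job is handed in: All five things in the named compartments, upright within 0.08 rad, underside 3 to 9 mm above the counter (on the 6 mm floor), centred within 15 mm along and across the tray (all the room there is), released and at rest; green candle and grey box within 20 mm of their starts ((x of candle_amber in the frame of tray_teal between -0.093 and -0.063 m or x of candle_amber in the frame of tray_teal between 0.063 and 0.093 m) and y of candle_amber in the frame of tray_teal between -0.015 and 0.015 m and z of candle_amber in the frame of tray_teal between 0.003 and 0.009 m and angle between each of candle_amber, box_pink, scent_bottle, candle_white, box_black's own z axis and vertical below 0.08 rad and linear speed of each of candle_amber, box_pink, scent_bottle, candle_white, box_black below 0.02 m/s and (x of box_pink in the frame of tray_teal between -0.093 and -0.063 m or x of box_pink in the frame of tray_teal between 0.063 and 0.093 m) and y of box_pink in the frame of tray_teal between -0.015 and 0.015 m and z of box_pink in the frame of tray_teal between 0.003 and 0.009 m and x of scent_bottle in the frame of tray_teal between -0.015 and 0.015 m and y of scent_bottle in the frame of tray_teal between -0.015 and 0.015 m and z of scent_bottle in the frame of tray_teal between 0.003 and 0.009 m and (x of candle_white in the frame of tray_blush between -0.093 and -0.063 m or x of candle_white in the frame of tray_blush between 0.063 and 0.093 m) and y of candle_white in the frame of tray_blush between -0.015 and 0.015 m and z of candle_white in the frame of tray_blush between 0.003 and 0.009 m and (x of box_black in the frame of tray_blush between -0.093 and -0.063 m or x of box_black in the frame of tray_blush between 0.063 and 0.093 m) and y of box_black in the frame of tray_blush between -0.015 and 0.015 m and z of box_black in the frame of tray_blush between 0.003 and 0.009 m and distance of each of candle_green, box_grey from where it was at the start of the episode below 0.02 m); the robot touches nothing.
It fails at once if the green candle or the grey box is moved more than 20 mm from its place (distance of any of candle_green, box_grey from where it was at the start of the episode above 0.02 m).
It fails at once if a thing is dropped: it is in the air, touched by nothing, with its underside more than 25 mm above the counter ((contact force between candle_amber and anything else below 0.001 N and height (world z) of candle_amber above 0.025 m) or (contact force between box_pink and anything else below 0.001 N and height (world z) of box_pink above 0.025 m) or (contact force between scent_bottle and anything else below 0.001 N and height (world z) of scent_bottle above 0.025 m) or (contact force between candle_white and anything else below 0.001 N and height (world z) of candle_white above 0.025 m) or (contact force between box_black and anything else below 0.001 N and height (world z) of box_black above 0.025 m)).
It also fails if it takes over 141 s, if anything falls off the work surface, if the arm or the gripper's body presses on something with over 40 N, if the wrist force passes 120 N, or if a joint passes its speed limit or range.

## Working session

There is one attempt and no reset: what is moved stays moved. The work goes in short steps, Python scripts to look and compute and a tool call to move; the robot and the scene stay as the last step left them, time stands still between calls to the robot, and variables do not carry over. Pictures are saved under pics/ and viewed, at most 14 in all, crops included, and the job is handed in when it is done.

Besides the shell and the picture viewer there is one more tool, called as name(argument=value, ...) on one line, values as JSON. servo_tool: Moves the arm, as the interface text tells. Its arguments: {"type":"object","properties":{"plan":{"type":"string"},"grip":{"type":"number"},"grip_force":{"type":"number"}},"required":["plan"]}

```bash
mkdir -p pics; cat > h.py <<'E'
import numpy as np,cv2
from plant import status,eyes
def cam(n):
    s=status.read_state() if n=="wrist" else None
    c=eyes.read_camera(n); c['s']=s; return c
def ray(c,u,v):
    im=c['image'];f=im.shape[0]/2/np.tan(np.radians(c['fovy'])/2)
    d=np.array([(u-c['cx'])/f,(v-c['cy'])/f,1.0])
    if c['s'] is not None:
        r=np.hypot(d[0],d[1]);k=np.sin(r)/max(r,1e-9)
        d=np.array([d[0]*k,d[1]*k,np.cos(r)])
        T=np.eye(4);T[:3,:3]=cv2.Rodrigues(np.array(c['s']['orientation'],float))[0];T[:3,3]=c['s']['tool_pos'];T=T@np.array(c['hand_eye'])
    else: T=np.array(c['world_from_camera'])
    return T[:3,3],T[:3,:3]@d
def onz(c,u,v,z):
    o,d=ray(c,u,v);return o+d*(z-o[2])/d[2]
E
python3 - <<'E'
from h import *
for n in("scene","top","wrist"):
    c=cam(n);cv2.imwrite(f"pics/{n}0.png",c['image']);print(n,c['fovy'],c['cx'],c['cy'],np.round(c.get('world_from_camera',c.get('hand_eye')),3).tolist())
s=status.read_state();print(s)
E
```

```text
scene 48.06053077722834 250.63919670174974 193.1559656821091 [[-0.708, 0.594, -0.381, 1.046], [0.706, 0.597, -0.381, 0.428], [0.002, -0.539, -0.842, 1.074], [0.0, 0.0, 0.0, 1.0]]
top 49.85211595739293 256.7673577957796 190.44381091794162 [[0.015, -0.994, 0.108, 0.448], [-1.0, -0.017, -0.015, -0.031], [0.017, -0.107, -0.994, 1.105], [0.0, 0.0, 0.0, 1.0]]
wrist 65.70646984690485 255.4630749366736 189.81285202599787 [[0.0, -0.96, -0.279, 0.078], [1.0, 0.001, -0.001, 0.002], [0.001, -0.279, 0.96, -0.148], [0.0, 0.0, 0.0, 1.0]]
{'t': 0.15, 'q': array([ 1.04859542e+00,  1.30990275e-01,  1.48902448e+00,  6.69466530e-07,
        1.52301209e+00, -8.53914148e-02]), 'dq': array([ 0.00060948, -0.00169691, -0.00314305,  0.00045543, -0.00135685,
       -0.00188808]), 'joint_torque': array([ 1.43600948e-03, -5.60470140e+01, -4.92336631e+01,  7.67820748e-02,
        3.02646984e-02, -6.65609468e-05]), 'tool_pos': array([0.25359636, 0.54331232, 0.23482942]), 'orientation': array([-6.80603656e-01, -3.06654185e+00,  2.14905011e-03]), 'force': array([ 0.38080219, -1.10519631, -0.93910488]), 'wrist_torque': array([ 0.01860718, -0.01750038, -0.03708216]), 'gripper_force': 0.0, 'opening': 0.092998790552038}
```

```bash
python3 - <<'E'
import cv2
for n in("top","scene"):
    cv2.imwrite(f"pics/{n}0b.png",cv2.resize(cv2.imread(f"pics/{n}0.png"),(800,600),interpolation=cv2.INTER_CUBIC))
E
```

```text
(no output)
```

View pics/top0b.png

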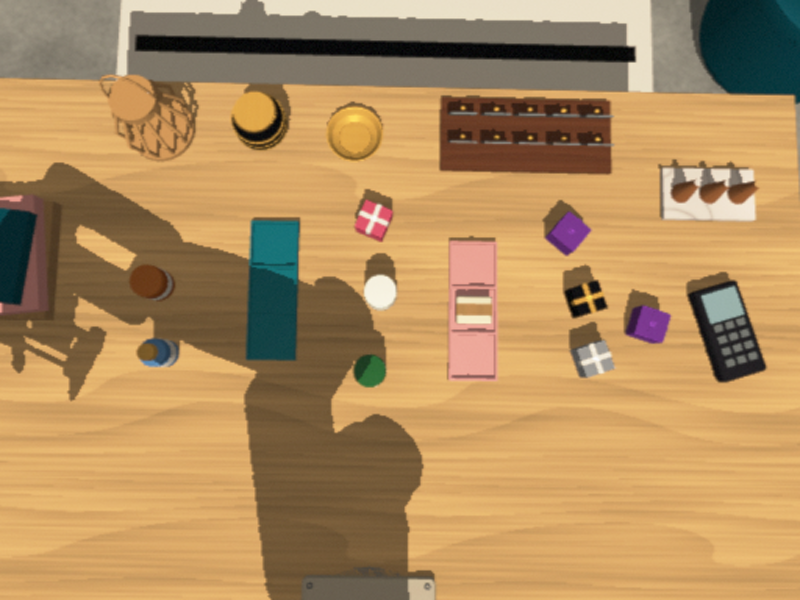

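View pics/scene0b.png

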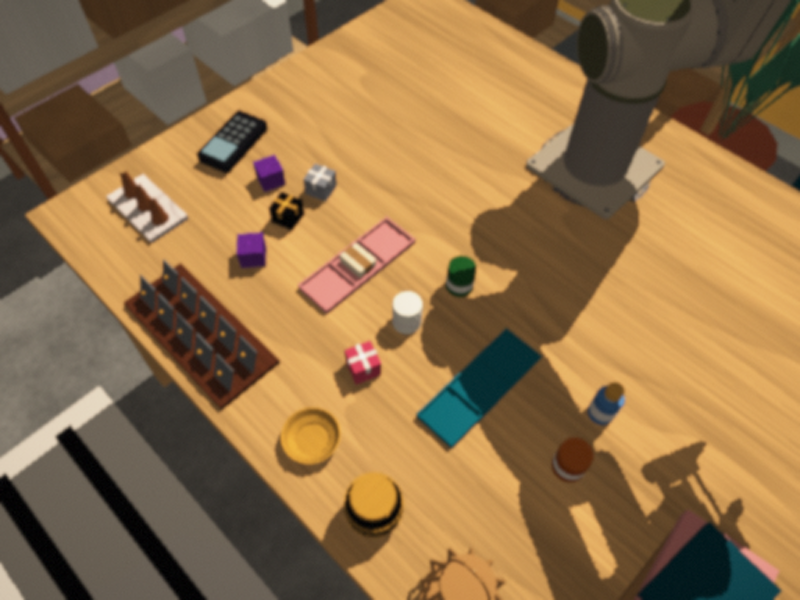

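Top view (800 px scale): amber candle (150,281), bottle (155,352), teal tray (273,290), pink box (374,218), white candle (380,291), green candle (370,370), blush tray (473,308) and black box (586,297). The grey box is at (594,357). Look-alikes: purple boxes (567,232) and (648,323) for the black box, yellow/black jar (258,117) for the amber candle, plus the pink/teal books at the left edge for the trays.

```bash
cat > m.py <<'E'
from h import *
def blob(im,roi,lo,hi,k=3):
    # roi in 800x600 px; HSV bounds; returns contour (512 px)
    u0,v0,u1,v1=[int(a/1.5625) for a in roi]
    m=cv2.inRange(cv2.cvtColor(im,cv2.COLOR_BGR2HSV)[v0:v1,u0:u1],np.array(lo),np.array(hi))
    m=cv2.morphologyEx(m,cv2.MORPH_CLOSE,np.ones((k,k)))
    c=max(cv2.findContours(m,0,2)[0],key=cv2.contourArea); return c+np.array([u0,v0])
E
python3 - <<'E'
from m import *
c=cam("top");im=c['image'];hsv=cv2.cvtColor(im,cv2.COLOR_BGR2HSV)
for n,(u,v) in dict(amber=(150,281),cap=(150,350),bot=(163,345),teal=(273,330),teal2=(273,245),pink=(362,222),white=(380,291),green=(370,370),blush=(473,260),black=(575,290),gold=(586,297),grey=(585,350),wood=(420,330),woodsh=(340,330)).items(): print(n,hsv[int(v/1.5625),int(u/1.5625)])
R=dict(amber=((120,250,185,310),(0,120,20),(9,255,255),.064),cap=((130,330,172,375),(10,110,30),(30,255,255),.090),teal=((235,205,312,372),(80,100,20),(100,255,255),.014),
 pink=((345,185,405,250),(160,90,60),(179,255,255),.046),white=((355,262,405,318),(0,0,150),(179,60,255),.064),green=((345,345,395,395),(45,80,20),(90,255,255),.064),
 blush=((435,225,510,392),(0,60,150),(8,160,255),.014),gold=((560,270,612,322),(12,100,100),(30,255,255),.046),black=((555,265,612,325),(0,0,0),(179,255,60),.046))
for n,(roi,lo,hi,z) in R.items():
    try:
        k=blob(im,roi,lo,hi)
        (cx,cy),r=cv2.minEnclosingCircle(k);ma=cv2.minAreaRect(k)
        P=np.array([onz(c,*p,z)[:2] for p in cv2.boxPoints(ma)])
        print(n,'area',cv2.contourArea(k),'circ',np.round([cx,cy,r],1),np.round(onz(c,cx,cy,z),4),'rect c',np.round(P.mean(0),4),'sides',np.round([np.linalg.norm(P[1]-P[0]),np.linalg.norm(P[2]-P[1])],3),'ang',np.round(np.degrees(np.arctan2(*(P[1]-P[0])[::-1])),1),np.round(np.degrees(np.arctan2(*(P[2]-P[1])[::-1])),1))
    except Exception as e: print(n,e)
s=status.read_state();print(cv2.Rodrigues(s['orientation'])[0].round(3).tolist())
E
```

```text
amber [ 12 199 105]
cap [ 18 168 123]
bot [103 122  86]
teal [ 91 188  68]
teal2 [ 92 200 121]
pink [176 156 223]
white [ 23  22 246]
green [ 64 141 107]
blush [  5  94 235]
black [75 28 18]
gold [ 22 160 242]
grey [ 19  18 159]
wood [ 16 135 209]
woodsh [ 16 134 110]
amber area 0.0 circ [ 98. 190.   0.] [0.5554 0.3533 0.064 ] rect c [0.5554 0.3533] sides [0. 0.] ang 0.0 0.0
cap area 455.0 circ [ 96.  225.   19.1] [0.4671 0.3437 0.09  ] rect c [0.4672 0.3437] sides [0.063 0.068] ang -89.1 -176.9
teal area 2556.5 circ [174.  185.5  46.3] [0.576  0.1722 0.014 ] rect c [0.5777 0.1709] sides [0.236 0.082] ang 0.0 -91.3
pink area 65.5 circ [240.5 147.5   6. ] [ 0.6749 -0.0028  0.046 ] rect c [ 0.6747 -0.0047] sides [0.026 0.023] ang -25.0 -115.9
white area 331.5 circ [243.5 186.5  11.1] [ 0.5706 -0.0129  0.064 ] rect c [ 0.5706 -0.0116] sides [0.051 0.054] ang -89.0 -179.1
green area 281.5 circ [236.3 236.6  10. ] [0.444  0.0027 0.064 ] rect c [0.4443 0.0023] sides [0.048 0.047] ang -89.1 -179.0
blush area 2600.5 circ [302.5 198.5  46.8] [ 0.547  -0.1692  0.014 ] rect c [ 0.5484 -0.1679] sides [0.081 0.237] ang -88.9 180.0
gold area 1056.0 circ [374.  188.5  23. ] [ 0.5732 -0.3508  0.046 ] rect c [ 0.5734 -0.3508] sides [0.084 0.086] ang -89.0 178.9
black area 124.0 circ [369.  192.5   9.7] [ 0.5626 -0.3376  0.046 ] rect c [ 0.5625 -0.3372] sides [0.028 0.047] ang -70.7 -162.3
[[-0.906, 0.423, -0.001], [0.423, 0.906, -0.001], [0.0, -0.001, -1.0]]
```

```bash
python3 - <<'E'
from m import *
for cn in("top",):
    c=cam(cn);im=c['image'];H=cv2.cvtColor(im,cv2.COLOR_BGR2HSV)
    def roi(r):
        m=np.zeros(im.shape[:2],np.uint8);a=[int(x/1.5625) for x in r];m[a[1]:a[3],a[0]:a[2]]=255;return m
    wood=cv2.inRange(H,np.array((11,95,0)),np.array((21,172,255)))
    def big(r):
        m=cv2.bitwise_and(cv2.bitwise_not(wood),roi(r));k=max(cv2.findContours(m,0,2)[0],key=cv2.contourArea)
        o=np.zeros_like(m);cv2.drawContours(o,[k],-1,255,-1);return o,k
    for n,r,lo,hi,z in(("pink",(345,185,405,250),(0,0,150),(179,85,255),.046),("black",(560,268,612,322),(14,60,110),(30,255,255),.046),("amber",(120,250,185,310),(4,172,0),(15,255,255),.064),("cap",(130,330,172,375),(14,140,0),(24,255,255),.092),("green",(345,345,395,395),(45,80,20),(90,255,255),.064)):
        o,k=big(r);m=cv2.bitwise_and(o,cv2.inRange(H,np.array(lo),np.array(hi)))
        q=cv2.findNonZero(m);(cx,cy),rad=cv2.minEnclosingCircle(q);ma=cv2.minAreaRect(q)
        P=np.array([onz(c,*p,z)[:2] for p in cv2.boxPoints(cv2.minAreaRect(k))])
        Q=np.array([onz(c,*p,z)[:2] for p in cv2.boxPoints(ma)])
        cen=q[:,0].mean(0)
        print(n,len(q),'centroid',cen.round(1),onz(c,*cen,z).round(4),'circ',np.round([cx,cy,rad],1),onz(c,cx,cy,z).round(4),'outline c',P.mean(0).round(4),np.round([np.linalg.norm(P[1]-P[0]),np.linalg.norm(P[2]-P[1])],3),'ang',np.round(np.degrees(np.arctan2(*(P[1]-P[0])[::-1])),1),'maskrect',Q.mean(0).round(4),np.round([np.linalg.norm(Q[1]-Q[0]),np.linalg.norm(Q[2]-Q[1])],3),np.round(np.degrees(np.arctan2(*(Q[1]-Q[0])[::-1])),1))
a=im[90:170,210:290];b=im[150:250,340:440];d=im[150:250,70:170]
cv2.imwrite("pics/crop.png",np.hstack([cv2.resize(x,(266,266),interpolation=cv2.INTER_CUBIC) for x in(d,a,b)]))
E
```

```text
pink 131 centroid [238.7 139.4] [0.6962 0.0023 0.046 ] circ [238.4 139.7  10.3] [0.6956 0.003  0.046 ] outline c [0.6938 0.0027] [0.06  0.055] ang -21.5 maskrect [0.6964 0.0022] [0.043 0.04 ] -64.0Traceback (most recent call last):
  File "<stdin>", line 12, in <module>
cv2.error: OpenCV(4.12.0) /io/opencv/modules/imgproc/src/shapedescr.cpp:201: error: (-215:Assertion failed) count >= 0 && (depth == CV_32F || depth == CV_32S) in function 'minEnclosingCircle'
```

servo_tool(plan="-0.1 -0.02 -0.03 -7; -0.14 -0.03 -0.05 -14; -0.18 -0.04 -0.065 -20; -0.22 -0.05 -0.065 -25; -0.26 -0.06 -0.065 -25; -0.305 -0.071 -0.065 -25; -0.305 -0.071 -0.065 -25; -0.305 -0.071 -0.065 -25; -0.305 -0.071 -0.065 -25; -0.305 -0.071 -0.065 -25; -0.305 -0.071 -0.065 -25; -0.305 -0.071 -0.065 -25")

```text
t: 1.25
tool_pos: [0.4992, 0.3512, 0.3004]
orientation: [0.001, -3.141, -0.0]
force: [-0.0, 0.2, -0.5]
opening: 0.0931
gripper_force: 0.0
```

```bash
python3 - <<'E'
from m import *
s=status.read_state();print(s['t'],s['tool_pos'],s['dq'].round(3),cv2.Rodrigues(s['orientation'])[0].round(3).tolist())
c=cam("wrist");t=cam("top")['image']
cv2.imwrite("pics/w1.png",np.hstack([cv2.resize(c['image'],(400,300)),cv2.resize(t[150:270,340:500],(400,300),interpolation=cv2.INTER_CUBIC)]));cv2.imwrite("pics/w1raw.png",c['image']);cv2.imwrite("pics/top1.png",t)
E
```

```text
1.25 [0.49917674 0.35116725 0.30038433] [ 0.013 -0.004  0.001 -0.001  0.002 -0.003] [[-1.0, -0.001, -0.001], [-0.001, 1.0, 0.0], [0.001, 0.0, -1.0]]
```

View pics/w1.png

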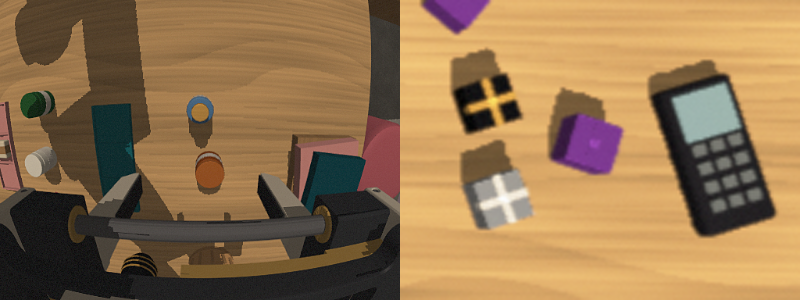

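Wrist view: bottle cap (200,110) and amber candle's orange lid (209,172), both clear of neighbours. The top crop confirms the black box with gold ribbon (490,100), a purple look-alike (585,145) and the grey box (497,195).

```bash
python3 - <<'E'
from m import *
c=cam("wrist");im=c['image'];H=cv2.cvtColor(im,cv2.COLOR_BGR2HSV)
print(H[141,256],H[222,267],H[128,256])
def m(r,lo,hi,z,n):
    k=blob(im,[x*2*.78125*1.28 for x in r],lo,hi)
    (cx,cy),rd=cv2.minEnclosingCircle(k);mm=cv2.moments(k);g=(mm['m10']/mm['m00'],mm['m01']/mm['m00'])
    e=[onz(c,cx-rd,cy,z),onz(c,cx+rd,cy,z)]
    print(n,cv2.contourArea(k),np.round([cx,cy,rd],1),onz(c,cx,cy,z).round(4),onz(c,*g,z).round(4),'dia',np.linalg.norm(e[1]-e[0]).round(4))
m((185,145,230,192),(0,170,60),(14,255,255),.064,'amber')
m((180,90,222,125),(15,100,80),(30,255,255),.095,'cap')
m((180,90,222,135),(98,60,40),(115,255,255),.066,'blue')
E
```

```text
[ 17 165 167] [ 11 183 146] [103 109 126]
amber 1126.5 [267.7 220.1  20.1] [0.577 0.37  0.064] [0.5774 0.3699 0.064 ] dia 0.0562
cap 1229.5 [256.5 137.   34.4] [0.4587 0.354  0.095 ] [0.4549 0.3549 0.095 ] dia 0.0823
blue 866.0 [255.6 140.4  17.3] [0.4661 0.3529 0.066 ] [0.4663 0.3527 0.066 ] dia 0.0447
```

servo_tool(plan="-0.03 0.01 0.02 0; -0.06 0.019 0.05 0; -0.077 0.019 0.09 0; -0.077 0.019 0.13 0; -0.077 0.019 0.17 0; -0.077 0.019 0.2 0; -0.077 0.019 0.225 0; -0.077 0.019 0.245 0; -0.077 0.019 0.262 0; -0.077 0.019 0.262 0; -0.077 0.019 0.262 0")

```text
t: 2.32
tool_pos: [0.5757, 0.3694, 0.0375]
orientation: [0.001, -3.139, 0.002]
force: [0.0, 0.6, 0.3]
opening: 0.0928
gripper_force: 0.0
```

servo_tool(plan="0 0 0 0; 0 0 0 0; 0 0 0 0; 0 0 0 0; 0 0 0 0; 0 0 0 0; 0 0 0 0", grip=1, grip_force=20)

```text
t: 2.9
tool_pos: [0.5773, 0.3694, 0.039]
orientation: [0.001, 3.141, 0.0]
force: [-0.3, 0.2, 1.9]
opening: 0.0537
gripper_force: 20.0
```

servo_tool(plan="0 0 -0.03 0; 0 -0.01 -0.06 0; -0.03 -0.04 -0.06 0; -0.05 -0.07 -0.06 0; -0.07 -0.105 -0.06 0; -0.079 -0.14 -0.06 0; -0.079 -0.175 -0.06 0; -0.079 -0.199 -0.06 0; -0.079 -0.199 -0.05 0; -0.079 -0.199 -0.03 0; -0.079 -0.199 -0.02 0; -0.079 -0.199 -0.02 0")

```text
t: 3.9
tool_pos: [0.653, 0.1701, 0.0542]
orientation: [-0.001, -3.135, 0.002]
force: [-0.5, 0.7, -3.6]
opening: 0.0536
gripper_force: 20.0
```

servo_tool(plan="0 0 0.006 0; 0 0 0.011 0; 0 0 0.014 0; 0 0 0.014 0; 0 0 0.014 0")

```text
t: 4.32
tool_pos: [0.6564, 0.1706, 0.0451]
orientation: [-0.0, 3.141, 0.0]
force: [0.5, -0.2, -3.1]
opening: 0.0535
gripper_force: 20.0
```

```bash
python3 - <<'E'
from m import *
c=cam("top")['image'];s=cam("scene")['image']
cv2.imwrite("pics/p2.png",np.hstack([cv2.resize(c[100:250,120:320],(400,300),interpolation=cv2.INTER_CUBIC),cv2.resize(s[170:320,230:430],(400,300),interpolation=cv2.INTER_CUBIC)]))
E
```

```text
(no output)
```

View pics/p2.png

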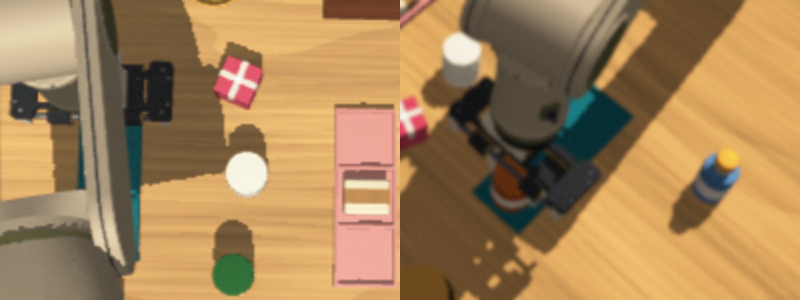

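The amber candle, held, sits inside the far end of the teal tray (scene crop 515,190). I'll lower it the last millimetre until the weight comes off.

servo_tool(plan="0 0 0.001 0; 0 0 0.002 0; 0 0 0.002 0; 0 0 0.002 0")

```text
t: 4.75
tool_pos: [0.6564, 0.1704, 0.0448]
orientation: [0.0, 3.141, 0.0]
force: [-6.9, -1.6, 10.3]
opening: 0.0534
gripper_force: 20.0
```

servo_tool(plan="0 0 0 0; 0 0 0 0; 0 0 0 0; 0 0 0 0", grip=-1)

```text
t: 5.08
tool_pos: [0.6562, 0.1702, 0.0426]
orientation: [0.001, 3.141, -0.0]
force: [0.3, 0.7, 0.2]
opening: 0.0758
gripper_force: 0.0
```

servo_tool(plan="0 0 -0.03 0; 0 0 -0.07 0; 0 0 -0.1 0; 0.04 0.03 -0.12 0; 0.08 0.06 -0.12 0; 0.11 0.09 -0.12 0; 0.14 0.12 -0.12 0; 0.165 0.15 -0.12 0; 0.19 0.182 -0.12 0; 0.19 0.182 -0.12 0; 0.19 0.182 -0.12 0; 0.19 0.182 -0.12 0")

```text
t: 6.08
tool_pos: [0.4656, 0.353, 0.1627]
orientation: [-0.003, 3.141, -0.0]
force: [-0.1, -0.4, -0.0]
opening: 0.0933
gripper_force: 0.0
```

```bash
python3 - <<'E'
from m import *
s=status.read_state();c=cam("wrist");im=c['image'];c2=cam("scene");H=cv2.cvtColor(im,cv2.COLOR_BGR2HSV)
print(s['tool_pos'])
for nm,cc,lo,hi,z in(("w",c,(98,60,40),(115,255,255),.066),):
    k=blob(im,(280,0,520,260),lo,hi);x,y,w,h=cv2.boundingRect(k);print(cv2.contourArea(k),x,y,w,h,onz(c,x+w/2,y+h/2,z))
k=blob(c2['image'],(560,360,640,440),(98,60,40),(115,255,255));x,y,w,h=cv2.boundingRect(k);print('scene',x,y,w,h,onz(c2,x+w/2,y+h/2,.04),c2['image'].shape)
cv2.imwrite("pics/p3.png",np.hstack([cv2.resize(im,(400,300)),cv2.resize(c2['image'],(400,300))]))
E
```

```text
[0.46562554 0.35299428 0.16268397]
9.0 241 161 27 5 [0.43626593 0.35361883 0.066     ]
scene 381 248 18 17 [0.45907011 0.35488202 0.04      ] (384, 512, 3)
```

View pics/p3.png

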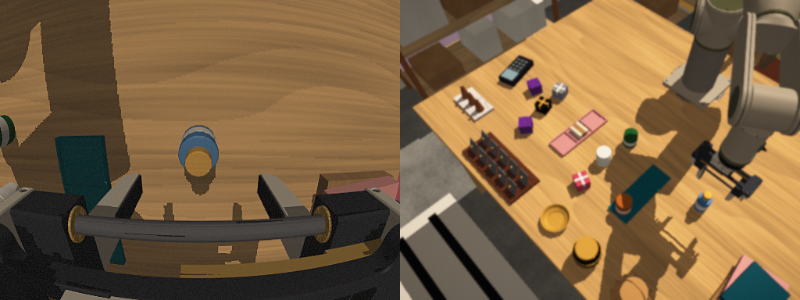

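The amber candle stands in the far end of the teal tray (scene 623,203). In the wrist view the bottle is upright, with its cap at (198,163).

```bash
python3 - <<'E'
from m import *
c=cam("wrist")
print(onz(c,253.5,208.6,.095),onz(c,253.5,190,.066))
E
```

```text
[0.46705497 0.35159579 0.095     ] [0.46056881 0.35138582 0.066     ]
```

servo_tool(plan="0 0 0.03 0; 0 0 0.06 0; 0 0 0.085 0; 0 0 0.105 0; 0 0 0.118 0; 0 0 0.118 0; 0 0 0.118 0")

```text
t: 6.82
tool_pos: [0.4665, 0.3515, 0.0444]
orientation: [-0.003, -3.141, 0.001]
force: [0.1, 0.1, 0.5]
opening: 0.093
gripper_force: 0.0
```

servo_tool(plan="0 0 0 0; 0 0 0 0; 0 0 0 0; 0 0 0 0; 0 0 0 0; 0 0 0 0; 0 0 0 0; 0 0 0 0", grip=1, grip_force=20)

```text
t: 7.48
tool_pos: [0.4661, 0.3523, 0.0447]
orientation: [0.001, 3.142, -0.0]
force: [-0.1, -0.0, 1.3]
opening: 0.0458
gripper_force: 20.0
```

servo_tool(plan="0 0 -0.03 0; 0 -0.01 -0.05 0; -0.02 -0.04 -0.05 0; -0.04 -0.07 -0.05 0; -0.06 -0.1 -0.05 0; -0.08 -0.13 -0.05 0; -0.1 -0.16 -0.05 0; -0.111 -0.181 -0.05 0; -0.111 -0.181 -0.045 0; -0.111 -0.181 -0.03 0; -0.111 -0.181 -0.018 0; -0.111 -0.181 -0.018 0")

```text
t: 8.48
tool_pos: [0.5742, 0.1711, 0.0587]
orientation: [-0.001, -3.136, 0.002]
force: [-0.8, 0.3, -2.7]
opening: 0.0454
gripper_force: 20.0
```

servo_tool(plan="0 0 0.005 0; 0 0 0.009 0; 0 0 0.011 0; 0 0 0.012 0; 0 0 0.0125 0; 0 0 0.0125 0")

```text
t: 8.98
tool_pos: [0.5773, 0.1716, 0.0507]
orientation: [0.0, 3.141, 0.001]
force: [-1.4, 1.1, 0.8]
opening: 0.0461
gripper_force: 20.0
```

servo_tool(plan="0 0 0.001 0; 0 0 0.001 0; 0 0 0.001 0")

```text
t: 9.23
tool_pos: [0.5774, 0.1716, 0.0507]
orientation: [0.0, 3.141, 0.001]
force: [-6.4, 0.1, 9.2]
opening: 0.046
gripper_force: 20.0
```

servo_tool(plan="0 0 0 0; 0 0 0 0; 0 0 0 0; 0 0 0 0", grip=-1)

```text
t: 9.57
tool_pos: [0.5772, 0.1712, 0.0491]
orientation: [0.001, 3.141, -0.0]
force: [-0.0, -0.1, -0.1]
opening: 0.0681
gripper_force: 0.0
```

servo_tool(plan="0 0 -0.03 0; 0 0 -0.06 0; 0 0 -0.1 0; 0 0 -0.14 0; -0.03 -0.04 -0.16 0; -0.06 -0.08 -0.16 0; -0.09 -0.12 -0.16 0; -0.1 -0.155 -0.16 0; -0.1 -0.17 -0.16 0; -0.1 -0.17 -0.16 0; -0.1 -0.17 -0.16 0; -0.1 -0.17 -0.16 0")

```text
t: 10.57
tool_pos: [0.6768, 0.0013, 0.2087]
orientation: [-0.002, -3.141, -0.001]
force: [0.9, 0.5, -0.5]
opening: 0.0929
gripper_force: 0.0
```

```bash
python3 - <<'E'
from m import *
c=cam("wrist");im=c['image'];c2=cam("scene")['image'];print(c['s']['tool_pos'])
cv2.imwrite("pics/w4raw.png",im)
cv2.imwrite("pics/p4.png",np.hstack([cv2.resize(im,(500,375)),cv2.resize(c2[150:318,240:374],(300,375),interpolation=cv2.INTER_CUBIC)]))
E
```

```text
[0.67675447 0.00129556 0.20868842]
```

View pics/p4.png

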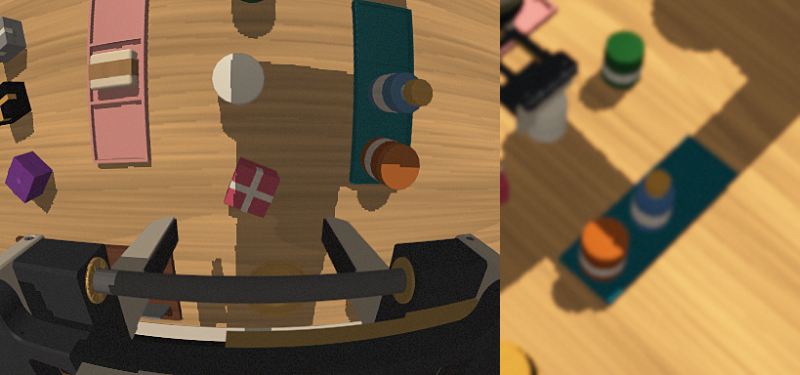

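Bottle stands in the middle and amber candle in the end of the teal tray (wrist 400,92 and 390,165). The pink box is at (250,187), rotated about 20°.

```bash
cat >> m.py <<'E'
def box(c,roi,lo,hi,rlo,rhi,z=.046):
    # outline of coloured faces mapped to lid plane, plus ribbon centroid
    im=c['image'];k=blob(im,[a*1.5625 for a in roi],lo,hi,7)
    P=np.array([onz(c,*p,z)[:2] for p in k[:,0]],np.float32)
    r=cv2.minAreaRect(P)
    o=np.zeros(im.shape[:2],np.uint8);cv2.drawContours(o,[k],-1,255,-1)
    m=cv2.bitwise_and(o,cv2.inRange(cv2.cvtColor(im,cv2.COLOR_BGR2HSV),np.array(rlo),np.array(rhi)))
    q=cv2.findNonZero(m);g=q[:,0].mean(0)
    Q=np.array([onz(c,*p,z)[:2] for p in q[:,0]],np.float32)
    print('outline',r,'ribbon n',len(q),g.round(1),onz(c,*g,z).round(4),'ribbon rect',cv2.minAreaRect(Q))
E
python3 - <<'E'
from m import *
c=cam("wrist")
H=cv2.cvtColor(c['image'],cv2.COLOR_BGR2HSV);print(H[200,250],H[190,257])
box(c,(215,150,300,232),(160,90,40),(179,255,255),(0,0,100),(179,80,255))
k=blob(c['image'],[a*1.5625 for a in (205,45,285,115)],(0,0,90),(179,60,255));(x,y),r=cv2.minEnclosingCircle(k);print('white',x,y,r,onz(c,x,y,.064))
E
```

```text
[177 143  91] [ 16  48 112]
outline ((0.6926496624946594, 0.005555875599384308), (0.050170935690402985, 0.056389402598142624), 68.50495147705078) ribbon n 506 [257.3 195.1] [0.6954 0.0061 0.046 ] ribbon rect ((0.6950376629829407, 0.004911633208394051), (0.040066909044981, 0.03963078185915947), 26.742645263671875)
white 242.3800048828125 80.5 26.765640258789062 [ 0.57402553 -0.00872518  0.064     ]
```

servo_tool(plan="-0.018 0.0045 0 7; -0.018 0.0045 0.03 14; -0.018 0.0045 0.06 21.5; -0.018 0.0045 0.1 21.5; -0.018 0.0045 0.13 21.5; -0.018 0.0045 0.155 21.5; -0.018 0.0045 0.17 21.5; -0.018 0.0045 0.179 21.5; -0.018 0.0045 0.179 21.5; -0.018 0.0045 0.179 21.5")

```text
t: 11.55
tool_pos: [0.6956, 0.0062, 0.0313]
orientation: [0.586, 3.085, 0.0]
force: [0.2, -0.3, 0.5]
opening: 0.0932
gripper_force: 0.0
```

servo_tool(plan="0 0 0 0; 0 0 0 0; 0 0 0 0; 0 0 0 0; 0 0 0 0; 0 0 0 0; 0 0 0 0; 0 0 0 0", grip=1, grip_force=15)

```text
t: 12.22
tool_pos: [0.6949, 0.0056, 0.0302]
orientation: [-0.587, -3.086, 0.0]
force: [0.5, -1.5, 1.4]
opening: 0.0498
gripper_force: 15.0
```

```bash
python3 - <<'E'
from m import *
s=status.read_state();R=cv2.Rodrigues(s['orientation'])[0]
d=np.array([0.499,0.171,s['tool_pos'][2]])-s['tool_pos'];print(R.round(3).tolist(),(R.T@d).round(4))
E
```

```text
[[-0.93, 0.367, -0.0], [0.367, 0.93, -0.0], [-0.0, -0.0, -1.0]] [ 0.243  0.082 -0.   ]
```

servo_tool(plan="0 0 -0.03 0; 0 0 -0.07 0; 0 0 -0.11 -5; 0.02 0.01 -0.13 -12; 0.06 0.02 -0.13 -19; 0.1 0.034 -0.13 -21.5; 0.14 0.047 -0.13 -21.5; 0.18 0.06 -0.13 -21.5; 0.215 0.072 -0.13 -21.5; 0.243 0.082 -0.13 -21.5; 0.243 0.082 -0.13 -21.5; 0.243 0.082 -0.13 -21.5")

```text
t: 13.22
tool_pos: [0.498, 0.1722, 0.1602]
orientation: [-0.003, 3.141, 0.0]
force: [0.4, 0.4, -1.5]
opening: 0.0497
gripper_force: 15.0
```

servo_tool(plan="0 0 0.03 0; 0 0 0.06 0; 0 0 0.085 0; 0 0 0.1 0; 0 0 0.11 0; 0 0 0.116 0; 0 0 0.12 0; 0 0 0.12 0; 0 0 0.12 0")

```text
t: 13.97
tool_pos: [0.4999, 0.1712, 0.0411]
orientation: [0.001, 3.14, 0.0]
force: [0.9, -0.5, -0.8]
opening: 0.0496
gripper_force: 15.0
```

servo_tool(plan="0 0 0.002 0; 0 0 0.0035 0; 0 0 0.005 0; 0 0 0.005 0; 0 0 0.005 0")

```text
t: 14.38
tool_pos: [0.4997, 0.1714, 0.0361]
orientation: [0.001, 3.14, 0.0]
force: [-1.8, -0.4, 5.8]
opening: 0.05
gripper_force: 15.0
```

servo_tool(plan="0 0 0 0; 0 0 0 0; 0 0 0 0; 0 0 0 0", grip=-1)

```text
t: 14.72
tool_pos: [0.4988, 0.1711, 0.0349]
orientation: [-0.001, -3.141, 0.0]
force: [0.1, -0.6, -0.0]
opening: 0.0721
gripper_force: 0.0
```

servo_tool(plan="0 0 -0.03 0; 0 0 -0.07 0; 0 0 -0.11 0; 0 -0.01 -0.15 0; -0.02 -0.05 -0.165 0; -0.04 -0.085 -0.165 0; -0.06 -0.12 -0.165 0; -0.07 -0.155 -0.165 0; -0.072 -0.181 -0.165 0; -0.072 -0.181 -0.165 0; -0.072 -0.181 -0.165 0; -0.072 -0.181 -0.165 0")

```text
t: 15.72
tool_pos: [0.5707, -0.0095, 0.1998]
orientation: [-0.001, -3.141, -0.001]
force: [-0.3, 0.5, 0.7]
opening: 0.0931
gripper_force: 0.0
```

```bash
python3 - <<'E'
from m import *
c=cam("wrist");im=c['image'];c2=cam("scene")['image'];print(c['s']['tool_pos'])
k=blob(im,(200,150,600,450),(0,0,90),(179,60,255));(x,y),r=cv2.minEnclosingCircle(k);print('white',cv2.contourArea(k),x,y,r,onz(c,x,y,.064))
cv2.imwrite("pics/p5.png",np.hstack([cv2.resize(im,(500,375)),cv2.resize(c2[150:318,240:374],(300,375),interpolation=cv2.INTER_CUBIC)]))
E
```

```text
[ 0.57069037 -0.00946307  0.19984291]
white 2356.5 254.0 181.5 29.920827865600586 [ 0.56700135 -0.00935486  0.064     ]
```

View pics/p5.png

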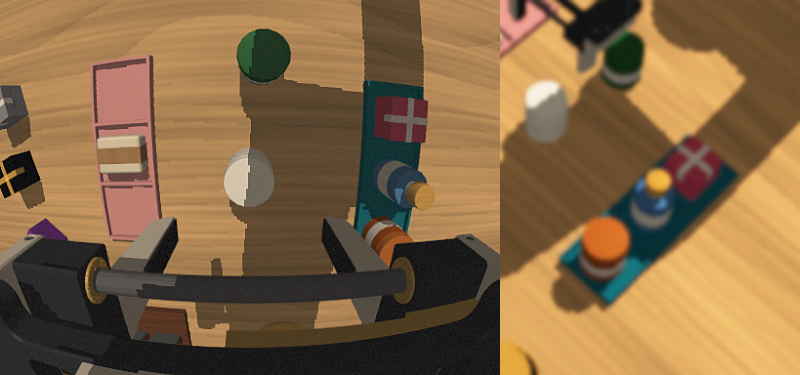

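Teal tray is complete: pink box (400,118), bottle (400,185) and amber candle (390,240) in the wrist view. The white candle lid is at (249,181), right below the tool.

servo_tool(plan="-0.001 0 0.03 0; -0.001 0 0.07 0; -0.001 0 0.1 0; -0.001 0 0.125 0; -0.001 0 0.145 0; -0.001 0 0.162 0; -0.001 0 0.162 0; -0.001 0 0.162 0")

```text
t: 16.48
tool_pos: [0.5709, -0.0086, 0.0374]
orientation: [0.002, -3.139, -0.001]
force: [0.4, 0.5, 0.5]
opening: 0.0929
gripper_force: 0.0
```

servo_tool(plan="0 0 0 0; 0 0 0 0; 0 0 0 0; 0 0 0 0; 0 0 0 0; 0 0 0 0; 0 0 0 0", grip=1, grip_force=20)

```text
t: 17.07
tool_pos: [0.5721, -0.01, 0.0385]
orientation: [0.001, 3.141, -0.0]
force: [-0.4, -0.3, 2.6]
opening: 0.0538
gripper_force: 20.0
```

```bash
python3 - <<'E'
from m import *
c=cam("top")
k=blob(c['image'],(435,225,510,392),(0,60,100),(8,170,255))
P=np.array([onz(c,*p,.014)[:2] for p in k[:,0]],np.float32);print(cv2.minAreaRect(P))
s=status.read_state();print(s['tool_pos'],s['orientation'])
E
```

```text
((0.5486317873001099, -0.16785979270935059), (0.0799407809972763, 0.23732776939868927), 89.96798706054688)
[ 0.57209877 -0.00998429  0.0384618 ] [ 8.89021526e-04  3.14120453e+00 -2.20193570e-04]
```

servo_tool(plan="0 0 -0.03 0; 0 -0.01 -0.055 0; -0.02 -0.04 -0.055 0; -0.04 -0.075 -0.055 0; -0.0545 -0.11 -0.055 0; -0.0545 -0.145 -0.055 0; -0.0545 -0.158 -0.055 0; -0.0545 -0.158 -0.05 0; -0.0545 -0.158 -0.035 0; -0.0545 -0.158 -0.022 0; -0.0545 -0.158 -0.015 0; -0.0545 -0.158 -0.015 0")

```text
t: 18.12
tool_pos: [0.624, -0.166, 0.0496]
orientation: [0.001, -3.136, -0.003]
force: [-0.4, 1.3, -3.4]
opening: 0.0536
gripper_force: 20.0
```

servo_tool(plan="0 0 0.004 0; 0 0 0.007 0; 0 0 0.009 0; 0 0 0.01 0; 0 0 0.01 0; 0 0 0.01 0")

```text
t: 18.62
tool_pos: [0.6269, -0.1676, 0.0445]
orientation: [0.0, 3.141, 0.0]
force: [-4.2, 2.7, 5.8]
opening: 0.0537
gripper_force: 20.0
```

servo_tool(plan="0 0 0 0; 0 0 0 0; 0 0 0 0; 0 0 0 0", grip=-1)

```text
t: 18.95
tool_pos: [0.6266, -0.1681, 0.0433]
orientation: [0.001, 3.141, -0.001]
force: [0.4, 0.0, 0.1]
opening: 0.0759
gripper_force: 0.0
```

servo_tool(plan="0 0 -0.03 0; 0 0 -0.07 0; 0 0 -0.11 0; 0.02 -0.02 -0.15 0; 0.04 -0.05 -0.165 0; 0.05 -0.085 -0.165 0; 0.06 -0.12 -0.165 0; 0.06 -0.155 -0.165 0; 0.06 -0.177 -0.165 0; 0.06 -0.177 -0.165 0; 0.06 -0.177 -0.165 0; 0.06 -0.177 -0.165 0")

```text
t: 19.95
tool_pos: [0.5663, -0.3443, 0.2078]
orientation: [-0.001, -3.141, -0.001]
force: [0.6, -0.2, 0.0]
opening: 0.0929
gripper_force: 0.0
```

```bash
python3 - <<'E'
from m import *
c=cam("wrist");im=c['image'];c2=cam("scene")['image'];print(c['s']['tool_pos'])
cv2.imwrite("pics/w6raw.png",im)
cv2.imwrite("pics/p6.png",np.hstack([cv2.resize(im,(500,375)),cv2.resize(c2[90:258,140:274],(300,375),interpolation=cv2.INTER_CUBIC)]))
E
```

```text
[ 0.56628623 -0.34430933  0.20783507]
```

View pics/p6.png

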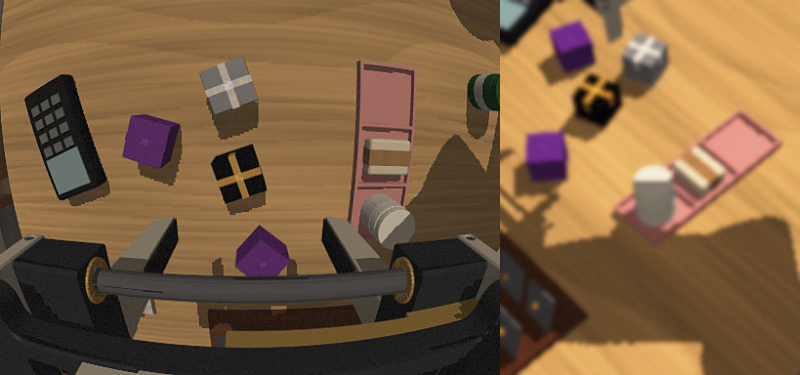

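White candle stands in the far end of the blush tray (wrist 385,215). The black box with gold ribbon is at (238,175), between the grey box (230,85) and purple ones (150,140) and (262,252), with room for fingers along y.

```bash
python3 - <<'E'
from m import *
c=cam("wrist");im=c['image'];H=cv2.cvtColor(im,cv2.COLOR_BGR2HSV)
x0,y0,x1,y1=205,140,285,224
gold=cv2.inRange(H,np.array((18,120,110)),np.array((30,255,255)))
dark=cv2.inRange(H,np.array((0,0,0)),np.array((179,255,48)))
m=np.zeros_like(dark);m[y0:y1,x0:x1]=dark[y0:y1,x0:x1]
m=cv2.morphologyEx(m,cv2.MORPH_CLOSE,np.ones((9,9)))
k=max(cv2.findContours(m,0,2)[0],key=cv2.contourArea)
o=np.zeros_like(m);cv2.drawContours(o,[cv2.convexHull(k)],-1,255,-1)
P=np.array([onz(c,*p,.046)[:2] for p in k[:,0]],np.float32);print(cv2.minAreaRect(P))
for t in(60,70):
    q=cv2.findNonZero(cv2.bitwise_and(o,cv2.inRange(H,np.array((10,90,t)),np.array((30,255,255)))))[:,0]
    print(len(q),q.mean(0),onz(c,*q.mean(0),.046))
# tilted box edges: hull polygon
a=cv2.approxPolyDP(cv2.convexHull(k),4,True)[:,0];print(a.tolist(),[onz(c,*p,.046)[:2].round(3).tolist() for p in a])
print(onz(c,243.7,179,.046), 'grey',onz(c,235,87,.046),'purple',onz(c,268,252,.046))
E
```

```text
((0.5661755204200745, -0.35522085428237915), (0.054215800017118454, 0.05004127323627472), 18.418481826782227)
743 [243.50740242 179.58681023] [ 0.56768038 -0.35493793  0.046     ]
704 [243.52414773 179.89772727] [ 0.56802584 -0.35492309  0.046     ]
[[257, 148], [271, 194], [231, 207], [216, 166]] [[0.533, -0.34], [0.584, -0.325], [0.599, -0.369], [0.553, -0.384]]
[ 0.56702883 -0.35472443  0.046     ] grey [ 0.46928309 -0.36316985  0.046     ] purple [ 0.65522419 -0.32723823  0.046     ]
```

servo_tool(plan="-0.001 -0.0105 0 -7; -0.001 -0.0105 0.03 -14; -0.001 -0.0105 0.06 -18.5; -0.001 -0.0105 0.1 -18.5; -0.001 -0.0105 0.13 -18.5; -0.001 -0.0105 0.155 -18.5; -0.001 -0.0105 0.17 -18.5; -0.001 -0.0105 0.178 -18.5; -0.001 -0.0105 0.178 -18.5; -0.001 -0.0105 0.178 -18.5", grip=-0.6)

```text
t: 20.93
tool_pos: [0.5681, -0.3555, 0.0314]
orientation: [-0.505, 3.1, -0.002]
force: [-0.9, -0.1, 0.1]
opening: 0.0738
gripper_force: 0.0
```

servo_tool(plan="0 0 0 0; 0 0 0 0; 0 0 0 0; 0 0 0 0; 0 0 0 0; 0 0 0 0; 0 0 0 0", grip=1, grip_force=15)

```text
t: 21.52
tool_pos: [0.5678, -0.3559, 0.0313]
orientation: [-0.504, 3.1, -0.002]
force: [-1.9, 0.7, 5.1]
opening: 0.05
gripper_force: 15.0
```

```bash
python3 - <<'E'
from m import *
s=status.read_state();R=cv2.Rodrigues(s['orientation'])[0]
d=np.array([0.4705,-0.168,s['tool_pos'][2]])-s['tool_pos'];print(R.round(3).tolist(),(R.T@d).round(4))
E
```

```text
[[-0.948, -0.317, 0.001], [-0.317, 0.948, -0.001], [-0.001, -0.001, -1.0]] [ 0.0328  0.209  -0.0003]
```

servo_tool(plan="0 0 -0.03 0; 0 0 -0.07 0; 0 0.02 -0.1 5; 0.01 0.05 -0.1 12; 0.015 0.09 -0.1 18.5; 0.02 0.125 -0.1 18.5; 0.025 0.16 -0.1 18.5; 0.033 0.19 -0.1 18.5; 0.033 0.209 -0.1 18.5; 0.033 0.209 -0.1 18.5; 0.033 0.209 -0.1 18.5")

```text
t: 22.43
tool_pos: [0.4695, -0.1669, 0.1301]
orientation: [-0.002, 3.141, -0.0]
force: [0.2, -0.4, -0.6]
opening: 0.0496
gripper_force: 15.0
```

servo_tool(plan="0 0 0.03 0; 0 0 0.055 0; 0 0 0.073 0; 0 0 0.083 0; 0 0 0.089 0; 0 0 0.092 0; 0 0 0.0935 0; 0 0 0.0945 0; 0 0 0.0945 0; 0 0 0.0945 0")

```text
t: 23.27
tool_pos: [0.4709, -0.1683, 0.0372]
orientation: [0.001, 3.139, -0.002]
force: [-2.0, -1.2, 3.3]
opening: 0.05
gripper_force: 15.0
```

Contact made; release, rise and back away for a final look.

servo_tool(plan="0 0 0 0; 0 0 0 0; 0 0 0 0; 0 0 0 0; 0 0 0 0", grip=-1)

```text
t: 23.68
tool_pos: [0.4698, -0.1676, 0.0357]
orientation: [0.001, 3.141, -0.0]
force: [-0.3, 0.7, 0.6]
opening: 0.0788
gripper_force: 0.0
```

servo_tool(plan="0 0 -0.03 0; 0 0 -0.07 0; 0 0 -0.11 0; 0 0.03 -0.15 0; 0 0.07 -0.19 0; 0 0.11 -0.23 0; 0 0.15 -0.26 0; 0 0.17 -0.26 0; 0 0.17 -0.26 0; 0 0.17 -0.26 0")

```text
t: 24.52
tool_pos: [0.471, 0.0056, 0.2992]
orientation: [-0.005, 3.136, 0.001]
force: [0.1, 1.3, 0.6]
opening: 0.0931
gripper_force: 0.0
```

```bash
python3 - <<'E'
from m import *
c=cam("wrist")['image'];c2=cam("scene")['image']
cv2.imwrite("pics/p7.png",np.hstack([cv2.resize(c,(400,300)),cv2.resize(c2[90:300,120:400],(400,300),interpolation=cv2.INTER_CUBIC)]))
E
```

```text
(no output)
```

View pics/p7.png

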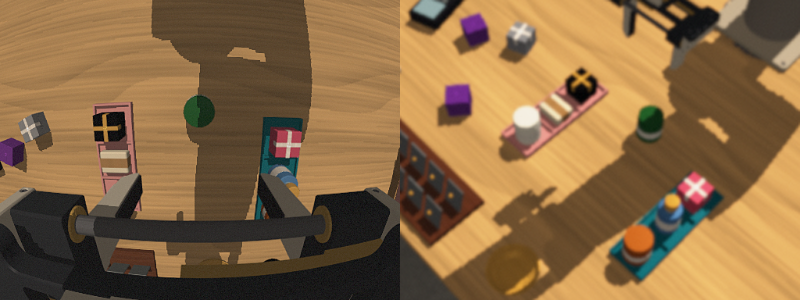

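The scene crop shows all five things upright in their compartments: white candle (526,125) and black box (582,85) beside the soap, amber candle (638,243), bottle (670,212) and pink box (695,190) in teal. The green candle and grey box haven't moved.

```bash
python3 -c "
from plant import robot;print(robot.close_job())"
```

```text
the job is handed in; nothing more can be done
None
```

Both gift trays are made up as asked and the job is handed in at about 25 s on the robot clock; the last pictures show all five things upright in their compartments and the green candle and grey box in place, but the hand-in returned no verdict.

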